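# Let the sown tray run out of the bench seeder by its guarded stop lever

### The arm

A 6-joint arm with a two-finger parallel gripper is mounted at the origin on the work surface. World frame = base frame: x ahead of the robot, y to its left, z up, the work surface at z = 0. Lengths are in m, angles in rad, forces in N, time in s.
With the tool pointing down it reaches from about 0.325 to 0.85 m from the base axis. Payload 4.4 kg.
Tool frame: the origin (TCP) lies at the very end of the fingers, on their centre line; the grasp point (between the pads) lies 19 mm behind it (arm.grip_point_offset is the distance from the TCP to the grasp point, in m); z points along the fingers, y is the line along which they close (so a half turn about z gives the same grasp; the last joint's range is limited). The gripper opens to 94 mm and grips with 3 to 60 N. Pads are 16 mm wide; open, the fingers measure 119 mm over their backs; the gripper's body (75 mm by 177 mm) begins 78 mm behind the grasp point.
Start: joints at [-1.448, 0.207, 1.542, -0, 1.393, -0.15], TCP at [0.155, -0.554, 0.205] pointing down, gripper open.
Joint ranges: [-2.73, 2.73], [-0.86, 2.22], [0.23, 2.46], [-1.11, 4.25], [0.08, 2.63], [-2.82, 2.82]. Speed limits (rad/s): [2.79, 2.79, 3.14, 3.14, 3.14, 3.14].

### API

Orientations are given as a unit quaternion [x, y, z, w].
In Python, from station import arm gives the robot as it stands.
- The arm moves only by the tool step_arm, never from a script. Its argument "steps" is one flat list of numbers, 7 for each row, row after row: the shift along the tool's x, y, z in m, then the turn, a rotation vector about the tool's x, y, z in rad, then the opening, from 0 (shut) to 1 (fully open). A call has exactly 8 rows; each row shifts and turns the commanded pose from where the row before left it, along the tool's axes as they then stand; what a row does not reach is not made up. A row lasts 1/10 s, in which the tool goes at most 50 mm and 8.59 degrees, less where a joint would pass 70% of its speed; a pose out of reach is approached as far as the arm can. A call with a gripper value outside its range is refused whole. The fingers move at their own pace and stop on an object; "grip_force" is the grip in N (left out, the last holds). Time passes only in rows, so rows that do not move let the fingers close, or fill a call up. It gives the time, the measured TCP pose, the force, the opening and the grip force at its end, in the units of the state.
- arm.read_state(): the state, without advancing time (a new reading comes with each control period).
- arm.snapshot(name): name is "scene" or "top" or "wrist"; returns a dict with "pixels" (420x560x3 uint8, red, green, blue), "camera_matrix" (3x3 intrinsics, pixels), "world_to_cam" (4x4, takes a point from world to camera coordinates). Camera axes: x right, y down, z forward; pixel columns grow to the right and rows downward; lengths in m; the calibration is good to about 2 mm. A picture is of the moment at which its call begins. There is no depth.
- arm.close_job(): hands the job in; it is judged then, once.
Trained networks look in a picture, given as the dict that the camera call returned (one of the last four; its "shot" number tells which), for a name from the list of things; names that differ only in an ending like _2 or _b are one class to them, and where a whole thing is asked for, a point or a joint stands for the part that bears it (a point fixed in the world has none). Each returns a list of dicts, best first, with "score" (0 to 1); they miss things now and then, are a little off and sometimes report something else, mostly with a low value. They report only what shows in the picture. A call takes as long as a camera call.
- arm.recognise(label, picture): "xyz" ([x, y, z] in m, in the coordinates of the camera as it stood for that picture, good to about 4 mm: the middle of the surface that is visible of it).
- arm.outline_of(label, picture): "mask" (420x560 bool, what is visible of it).
- arm.pinpoint(label, picture): "xyz" ([x, y, z] in m, in the coordinates of the camera as it stood for that picture, good to about 4 mm: a listed point, or the origin of a listed thing).
The state is a dict: "t": time; "joints": joint angles; "dq": joint speeds; "joint_efforts": joint torques, N m; "tool_pos": TCP position; "orientation": TCP orientation; "contact_force": force on the tool from outside, world axes, zero at the start; "ft_torque": the same for the moment, N m; "width": finger opening in m; "finger_force": force on a finger pad.
Only numpy, scipy, OpenCV 4.12 (cv2) and the standard library are available. Lean on these libraries where they do the work, as an engineer would, in place of code of your own. Each camera call takes 0.05 s, during which the arm holds its last target. There are 200 camera calls.

### The job

The sown plug tray on the bench seeder is waiting behind the tray stop. Reach down through the window in the yellow guard, press the red stop lever right down with the fingertips, without forcing it, and keep it down until the tray has rolled by itself to the end of the track, then let the lever come back up and draw out clear of the machine. Do not touch the guard or the window's edge, leave the tray to roll on its own, and do not pick up or disturb anything else.

Things in the scene. Friction and masses are not known exactly. Their poses are not given: they have to be found in the camera images.
- seeder: Bench needle seeder with a roller track, fixed. Origin on the table below the tray stop, on the track's centre line; z up, y along the track, downhill (5 degrees), -x is the operator's side with the guard. Roller tops at z = 0.105 m at the origin; track from y = -0.29 to the end stop at +0.30, 188 mm wide. A nozzle portal 240 mm high crosses it at y = -0.15 (x = -0.115 to 0.115); a control box 192 mm high is behind it
- guard: Fixed yellow sheet guard: a level deck 3 mm thick, top 160 mm above the table, x = -0.240 to -0.110 and y = -0.23 to +0.23 in its own frame, skirts to the table in front and at both ends. Origin on the table, axes parallel to the seeder's; mounted up to 15 mm either way along y from the seeder's origin, so its window is not always centred on the lever
- window (a point): Centre of the window in the guard's deck, at the height of the deck's top. Clear opening 80 mm along the guard's x by 104 mm along its y, edged all round with a black rubber strip 4 mm wide and 5 mm deep; axes parallel to the guard's
- lever_pad (a point): Centre of the top of the red press pad on the stop lever, 36 mm (x) by 50 mm (y), seen through the window, 160 mm to the seeder's -x side. At rest it is 20 mm below the deck's top (140 mm above the table). It goes nearly straight down by 25 mm at full travel, to 45 mm below the deck's top. Axes parallel to the seeder's
- stop_lever (a joint): Angle of the sprung stop lever: 0 at rest (stop up, 8 mm above the rollers), 0.09 rad right down on its limit (pad 278 mm from the pivot, so 25 mm down). The stop is clear of the tray beyond 0.065 rad. Pushing needs about 3 N to start and 6 N at the limit, and the spring brings the lever back up when it is let go
- tray_mid (a point): Centre of the black plug tray, 170 mm (across the track) by 230 mm (along it) by 50 mm high, about 0.55 kg, loose on the rollers, 24 brown plugs. It waits with its downhill edge at the stop (centre at y = -0.12 in the seeder's frame); once let go it rolls by itself, in a few seconds, to the end stop (centre at y = +0.19). If the lever rises too early the stop rubs under the tray
- clay_pot: Bystander: small terracotta pot, 60 mm wide, 55 mm high, loose on the guard's deck at one end of it, about 178 mm from the guard's middle; origin at the middle of its underside
- seed_tin: Bystander: green seed tin, 52 mm wide, 45 mm high, loose on the guard's deck at the other end, about 178 mm from the guard's middle; origin at the middle of its underside
- spray_flask: Bystander: green flask with a white cap, 68 mm wide, 170 mm high, standing on the table beside the machine; origin at the middle of its underside
- trowel: Bystander: hand trowel with a wooden handle, about 0.25 m long, lying on the table at the robot's right
- black_pot: Bystander: black plastic pot, 84 mm wide, 75 mm high, on the table beside the machine, on the other side from the flask; origin at the middle of its underside
- label_tub: Bystander: white tub 80 x 110 x 60 mm with seed packets standing in it to 95 mm, on the table in front of the machine at the right; origin at the middle of its underside
- dibber: Bystander: wooden dibber, 174 mm long, 28 mm thick, lying on the table in front of the machine at the left

How it is judged:
On the way, in this order (a step that is already met when the one before it is completed fails the run):
1. the stop lever is pressed down while the tray is still at the stop (value of joint stop_lever above 0.055 rad and y of tray_mid in the frame of seeder below -0.03 m and contact force between the fingers and stop_lever above 0.5 N), for 0.05 s.
2. the tray has rolled to the end stop with the lever still held down (value of joint stop_lever above 0.065 rad and contact force between the fingers and stop_lever above 0.5 N and y of tray_mid in the frame of seeder between 0.17 and 0.21 m and x of tray_mid in the frame of seeder between -0.012 and 0.012 m), for 0.1 s.
At the end, for the whole second after the job is handed in: The tray lies at rest on the rollers against the end stop (its centre 170 to 210 mm downhill of the stop, within 12 mm of the track's centre line, flat on the track) and the stop lever is back up (below 0.01 rad) (y of tray_mid in the frame of seeder between 0.17 and 0.21 m and x of tray_mid in the frame of seeder between -0.012 and 0.012 m and z of tray_mid in the frame of seeder between 0.095 and 0.13 m and linear speed of tray below 0.02 m/s and value of joint stop_lever below 0.01 rad); the robot touches nothing.
It fails at once if the lever is forced or gripped (more than 45 N on it) (contact force between the fingers and stop_lever above 45 N).
It fails at once if the guard or the window's edge is touched (more than 0.5 N) (contact force between any of the fingers, the arm and guard above 0.5 N).
It fails at once if the tray is touched by the robot (more than 0.5 N) (contact force between any of the fingers, the arm and tray above 0.5 N).
It fails at once if the tray is lifted off the track (z of tray_mid in the frame of seeder above 0.165 m).
It fails at once if something else on the table or on the guard is moved by more than 15 mm, picked up or tipped (distance of any of clay_pot, seed_tin, spray_flask, trowel, black_pot, label_tub, dibber from where it was at the start of the episode above 0.015 m or angle between any of clay_pot, seed_tin, spray_flask, black_pot, label_tub's own z axis and vertical above 0.35 rad).
It also fails if it takes over 40 s, if anything falls off the work surface, if the arm or the gripper's body presses on something with over 40 N, if the wrist force passes 120 N, or if a joint passes its speed limit or range.

## Working session

There is one attempt and no reset: what is moved stays moved. The work goes in short steps, Python scripts to look and compute and a tool call to move; the robot and the scene stay as the last step left them, time stands still between calls to the robot, and variables do not carry over. Pictures are saved under pics/ and viewed, at most 10 in all, crops included, and the job is handed in when it is done.

Besides the shell and the picture viewer there is one more tool, called after "Emit:" by a JSON object that holds its "fn" and its "kwargs", one argument or row to a line. step_arm: Moves the arm, as the interface text tells. Its arguments: {"type":"object","properties":{"steps":{"type":"array"},"grip_force":{"type":"number"}},"required":["steps"]}

```bash
mkdir -p pics
cat > h.py <<'E'
import numpy as np, cv2
from station import arm
def w(p,xyz):
    M=np.array(p["world_to_cam"]); return np.linalg.inv(M)@np.r_[xyz,1]
def save(p,n): cv2.imwrite(f"pics/{n}.png",np.array(p["pixels"])[:,:,::-1])
E
python3 - <<'E'
from h import *
for c in ["scene","top"]:
    p=arm.snapshot(c); save(p,c+"1")
    for l in ["seeder","guard","window","lever_pad","tray_mid","clay_pot","seed_tin","spray_flask","black_pot","label_tub"]:
        print(c,l,[(np.round(w(p,d["xyz"])[:3],3).tolist(),round(d["score"],2)) for d in arm.pinpoint(l,p)[:2]])
s=arm.read_state();print(s["t"],s["tool_pos"],s["orientation"],s["width"])
E
```

```text
scene seeder [([0.634, 0.108, 0.003], 0.8)]
scene guard []
scene window [([0.482, 0.089, 0.162], 0.78)]
scene lever_pad [([0.472, 0.092, 0.144], 0.6), ([0.263, -0.342, 0.001], 0.46)]
scene tray_mid [([0.648, -0.006, 0.141], 0.92)]
scene clay_pot [([0.427, 0.26, 0.159], 0.66)]
scene seed_tin [([0.481, -0.097, 0.163], 0.6)]
scene spray_flask [([0.395, 0.525, 0.003], 0.92)]
scene black_pot [([0.497, -0.579, 0.004], 0.94)]
scene label_tub []
top seeder [([0.635, 0.109, -0.002], 0.78), ([0.358, -0.498, -0.002], 0.23)]
top guard []
top window [([0.476, 0.085, 0.156], 0.66)]
top lever_pad [([0.481, 0.094, 0.135], 0.6)]
top tray_mid []
top clay_pot [([0.431, 0.26, 0.157], 0.76)]
top seed_tin [([0.484, -0.096, 0.162], 0.69)]
top spray_flask []
top black_pot [([0.498, -0.579, 0.001], 0.64)]
top label_tub [([0.265, -0.342, -0.001], 0.84)]
1.1 [ 0.15492388 -0.55375733  0.20545648] [ 9.90709551e-01  1.35994801e-01 -6.52323125e-06  5.52597233e-06] 0.09430794466677168
```

View pics/top1.png

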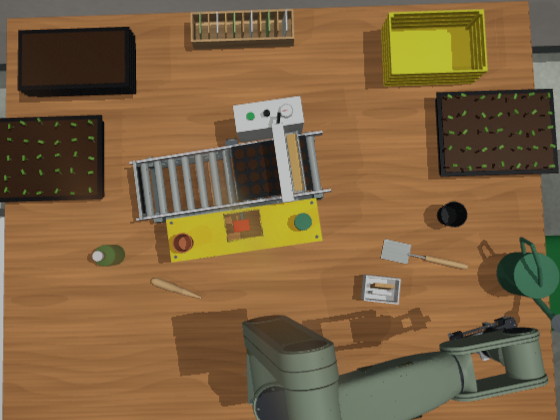

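View pics/scene1.png

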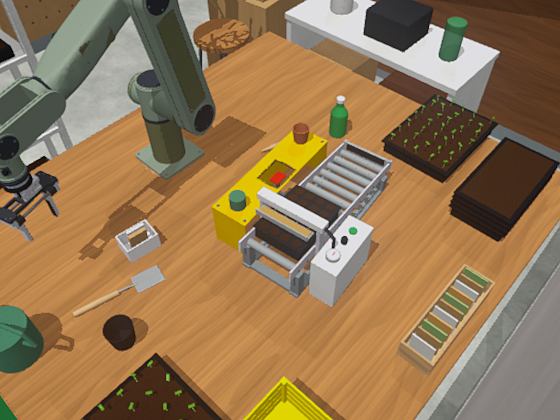

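The top view shows the yellow guard at about (245,230) px, the red pad at (240,226) in its window, and the tray behind it at (258,170). This agrees with the networks, which put the pad near (0.476, 0.09, 0.14). The yaw is about 0.15 rad. I'll move above the window with the gripper shut.

Emit:
{"fn": "step_arm", "kwargs": {
  "steps": [0,0,-0.045,0,0,0.124,0,0,0,-0.045,0,0,0,0,0.0275,-0.039,0,0,0,0,0,0.0275,-0.039,0,0,0,0,0,0.0275,-0.039,0,0,0,0,0,0.0275,-0.039,0,0,0,0,0,0.0275,-0.039,0,0,0,0,0,0.0275,-0.039,0,0,0,0,0],
  "grip_force": 10
}}

```text
t: 1.9
tool_pos: [0.2838, -0.2961, 0.2956]
orientation: [0.997, 0.074, 0.0, 0.0]
contact_force: [1.3, -0.1, -0.2]
width: 0.0335
finger_force: 0.0
```

Emit:
{"fn": "step_arm", "kwargs": {
  "steps": [0.0275,-0.039,0,0,0,0,0,0.0275,-0.039,0,0,0,0,0,0.0275,-0.039,0,0,0,0,0,0.0275,-0.039,0,0,0,0,0,0.0275,-0.039,0,0,0,0,0,0.0275,-0.039,0,0,0,0,0,0.0275,-0.039,0,0,0,0,0,0,0,0,0,0,0,0]
}}

```text
t: 2.7
tool_pos: [0.4344, 0.0056, 0.2955]
orientation: [0.997, 0.079, 0.0, -0.001]
contact_force: [-0.5, -0.8, -0.4]
width: 0.0007
finger_force: 0.0
```

Run:
```python
from h import *
for i in range(2):
  for c in ["wrist","top","scene"]:
    p=arm.snapshot(c); 
    if i==0: save(p,c+"2")
    for l in ["seeder","window","lever_pad","guard","clay_pot","seed_tin"]:
        print(c,l,[(np.round(w(p,d["xyz"])[:3],3).tolist(),round(d["score"],2)) for d in arm.pinpoint(l,p)[:2]])
    # pad centroid by red mask / outline ray-plane at z=.14
    K=np.array(p["camera_matrix"]);M=np.linalg.inv(np.array(p["world_to_cam"]))
    def ray(uv,z):
        r=M[:3,:3]@np.linalg.inv(K)@np.r_[uv,1];o=M[:3,3];return o+r*(z-o[2])/r[2]
    hsv=cv2.cvtColor(np.array(p["pixels"]),cv2.COLOR_RGB2HSV)
    m=(((hsv[...,0]<5)|(hsv[...,0]>175))&(hsv[...,1]>170)&(hsv[...,2]>120)).astype('uint8')
    cs=cv2.findContours(m,0,2)[0]
    if cs:
        k=max(cs,key=cv2.contourArea);b=cv2.minAreaRect(k)
        print(c,"red",b,[np.round(ray(q,.14),3)[:2].tolist() for q in cv2.boxPoints(b)],np.round(ray(b[0],.14),3))
s=arm.read_state();print(s["t"],s["tool_pos"],s["orientation"],s["width"],s["contact_force"],s["joints"])
```

```text
wrist seeder []
wrist window []
wrist lever_pad [([0.479, 0.096, 0.14], 0.57)]
wrist guard []
wrist clay_pot [([0.43, 0.265, 0.16], 0.82)]
wrist seed_tin [([0.481, -0.088, 0.159], 0.61)]
wrist red ((201.0, 141.0), (36.0, 48.0), 90.0) [[0.493, 0.117], [0.5, 0.072], [0.466, 0.068], [0.458, 0.114]] [0.479 0.093 0.14 ]
top seeder [([0.634, 0.109, -0.002], 0.86)]
top window [([0.477, 0.083, 0.157], 0.85)]
top lever_pad [([0.479, 0.093, 0.135], 0.47)]
top guard []
top clay_pot [([0.431, 0.26, 0.157], 0.8)]
top seed_tin [([0.482, -0.096, 0.161], 0.55)]
scene seeder [([0.633, 0.107, -0.001], 0.57), ([0.428, 0.261, 0.161], 0.4)]
scene window [([0.48, 0.087, 0.16], 0.85), ([0.427, 0.261, 0.161], 0.25)]
scene lever_pad [([0.472, 0.092, 0.144], 0.7), ([0.284, 0.319, 0.002], 0.23)]
scene guard []
scene clay_pot [([0.426, 0.26, 0.16], 0.77)]
scene seed_tin [([0.48, -0.095, 0.164], 0.56)]
scene red ((277.5000305175781, 177.5), (8.485280990600586, 14.142135620117188), 45.0) [[0.466, 0.064], [0.46, 0.12], [0.493, 0.113], [0.499, 0.058]] [0.48  0.089 0.14 ]
wrist seeder []
wrist window [([0.285, 0.321
[... 673 characters left out ...]
69)]
scene window [([0.477, 0.087, 0.161], 0.57), ([0.284, 0.32, 0.003], 0.36)]
scene lever_pad [([0.473, 0.091, 0.146], 0.73)]
scene guard [([0.353, -0.497, 0.003], 0.64)]
scene clay_pot [([0.427, 0.262, 0.16], 0.77)]
scene seed_tin [([0.482, -0.092, 0.163], 0.65)]
scene red ((277.5000305175781, 177.5), (8.485280990600586, 14.142135620117188), 45.0) [[0.466, 0.064], [0.46, 0.12], [0.493, 0.113], [0.499, 0.058]] [0.48  0.089 0.14 ]
4.8 [0.43328795 0.00066639 0.29545079] [ 9.97232141e-01  7.43509078e-02 -8.54695470e-06 -7.93279260e-06] 0.00022627791440338232 [ 0.04627265 -0.78097486 -0.00225149] [-1.98750545e-01 -1.65474014e-01  1.73646867e+00  1.06656105e-05
  1.57061873e+00  1.22320662e+00]
```

View pics/wrist2.png

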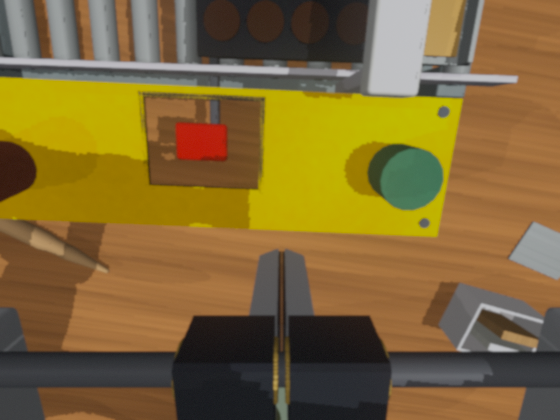

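The wrist view shows the red pad at (200,141) px and the window spanning about (142,94) to (265,188), clear of obstructions. The yaw matches to about 1°. The pad is at about (0.478, 0.092) and the window centre at about (0.478, 0.086), so I'll aim at (0.478, 0.090) and stop at z≈0.205.

Emit:
{"fn": "step_arm", "kwargs": {
  "steps": [0.0144,-0.0204,0,0,0,0,0,0.0144,-0.0204,0,0,0,0,0,0.0144,-0.0204,0,0,0,0,0,0.0144,-0.0204,0,0,0,0,0,0,0,0.03,0,0,0,0,0,0,0.03,0,0,0,0,0,0,0.03,0,0,0,0,0,0,0,0,0,0,0]
}}

```text
t: 5.6
tool_pos: [0.4745, 0.09, 0.2009]
orientation: [0.997, 0.074, -0.005, -0.0]
contact_force: [-0.0, -0.5, 0.2]
width: 0.0003
finger_force: 0.0
```

Run:
```python
from h import *
p=arm.snapshot("wrist");save(p,"wrist3")
K=np.array(p["camera_matrix"]);M=np.linalg.inv(np.array(p["world_to_cam"]))
def ray(uv,z):
    r=M[:3,:3]@np.linalg.inv(K)@np.r_[uv,1];o=M[:3,3];return np.round((o+r*(z-o[2])/r[2])[:2],4).tolist()
np.savez("w3.npz",K=K,M=M)
for l in ["window","lever_pad"]:
    print(l,[(np.round(w(p,d["xyz"])[:3],3).tolist(),round(d["score"],2)) for d in arm.pinpoint(l,p)[:2]])
hsv=cv2.cvtColor(np.array(p["pixels"]),cv2.COLOR_RGB2HSV)
m=(((hsv[...,0]<5)|(hsv[...,0]>175))&(hsv[...,1]>170)&(hsv[...,2]>120)).astype('uint8')
k=max(cv2.findContours(m,0,2)[0],key=cv2.contourArea);x,y,a,b=cv2.boundingRect(k)
print(x,y,a,b,[ray(q,.14) for q in [(x,y),(x+a,y),(x,y+b),(x+a,y+b)]])
s=arm.read_state();print(s["t"],s["tool_pos"],s["orientation"],s["contact_force"])
```

```text
window [([0.477, 0.086, 0.159], 0.73)]
lever_pad [([0.481, 0.095, 0.14], 0.63)]
248 200 65 45 [[0.4932, 0.1184], [0.5003, 0.0716], [0.4581, 0.1142], [0.4655, 0.0654]]
5.75 [0.47912195 0.08986038 0.20687081] [9.97237628e-01 7.42703544e-02 1.01251860e-03 5.22864245e-05] [ 0.42082291 -0.37198242 -1.74816209]
```

View pics/wrist3.png

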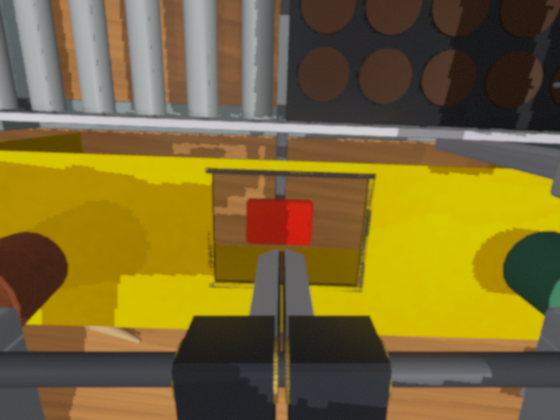

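The fingertips (281,255) line up with the red pad (247–313 × 200–245), and the window edge is clear on all sides. I'll descend now.

Emit:
{"fn": "step_arm", "kwargs": {
  "steps": [0,0,0.027,0,0,0,0,0,0,0.025,0,0,0,0,0,0,0.008,0,0,0,0,0,0,0.005,0,0,0,0,0,0,0.005,0,0,0,0,0,0,0.005,0,0,0,0,0,0,0.005,0,0,0,0,0,0,0.005,0,0,0,0]
}}

```text
t: 6.55
tool_pos: [0.4779, 0.0897, 0.1214]
orientation: [0.997, 0.074, -0.0, 0.0]
contact_force: [-5.6, -1.0, 6.6]
width: 0.0003
finger_force: 3.6
```

Emit:
{"fn": "step_arm", "kwargs": {
  "steps": [0,0,0.001,0,0,0,0,0,0,0.001,0,0,0,0,0,0,0,0,0,0,0,0,0,0,0,0,0,0,0,0,0,0,0,0,0,0,0,0,0,0,0,0,0,0,0,0,0,0,0,0,0,0,0,0,0,0]
}}

```text
t: 7.35
tool_pos: [0.4776, 0.0897, 0.1195]
orientation: [0.997, 0.074, -0.001, 0.0]
contact_force: [-5.7, -0.6, 6.7]
width: 0.0008
finger_force: 3.5
```

Run:
```python
from h import *
p=arm.snapshot("wrist");save(p,"wrist4")
for c in ["scene","top"]:
  p=arm.snapshot(c)
  if c=="scene":save(p,"scene4")
  for l in ["tray_mid","lever_pad"]:
    print(l,[(np.round(w(p,d["xyz"])[:3],3).tolist(),round(d["score"],2)) for d in arm.pinpoint(l,p)[:2]])
s=arm.read_state();print(s["t"],s["tool_pos"],s["contact_force"])
```

```text
tray_mid [([0.641, 0.067, 0.138], 0.84), ([0.483, -0.095, 0.164], 0.63)]
lever_pad [([0.468, 0.092, 0.123], 0.39)]
tray_mid [([0.642, 0.083, 0.132], 0.77)]
lever_pad []
7.7 [0.47763658 0.08968777 0.1195001 ] [-4.65060765 -1.49324212  6.57901398]
```

View pics/wrist4.png

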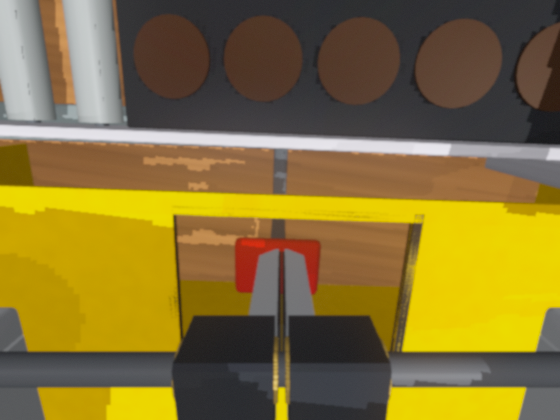

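The tray is rolling: its leading edge has passed the stop, at column 118. The fingers sit on the pad, clear of the edges. I'll press 3 mm more for margin and hold.

Emit:
{"fn": "step_arm", "kwargs": {
  "steps": [0,0,0.0015,0,0,0,0,0,0,0.0015,0,0,0,0,0,0,0,0,0,0,0,0,0,0,0,0,0,0,0,0,0,0,0,0,0,0,0,0,0,0,0,0,0,0,0,0,0,0,0,0,0,0,0,0,0,0]
}}

```text
t: 8.5
tool_pos: [0.4774, 0.0897, 0.1164]
orientation: [0.997, 0.074, -0.001, 0.0]
contact_force: [-5.0, -1.9, 7.1]
width: 0.0005
finger_force: 3.8
```

Emit:
{"fn": "step_arm", "kwargs": {
  "steps": [0,0,0,0,0,0,0,0,0,0,0,0,0,0,0,0,0,0,0,0,0,0,0,0,0,0,0,0,0,0,0,0,0,0,0,0,0,0,0,0,0,0,0,0,0,0,0,0,0,0,0,0,0,0,0,0]
}}

```text
t: 9.3
tool_pos: [0.4774, 0.0897, 0.1165]
orientation: [0.997, 0.074, -0.001, 0.0]
contact_force: [-5.1, -0.8, 6.4]
width: 0.0004
finger_force: 3.8
```

Emit:
{"fn": "step_arm", "kwargs": {
  "steps": [0,0,0,0,0,0,0,0,0,0,0,0,0,0,0,0,0,0,0,0,0,0,0,0,0,0,0,0,0,0,0,0,0,0,0,0,0,0,0,0,0,0,0,0,0,0,0,0,0,0,0,0,0,0,0,0]
}}

```text
t: 10.1
tool_pos: [0.4774, 0.0897, 0.1165]
orientation: [0.997, 0.074, -0.001, 0.0]
contact_force: [-5.8, -0.5, 7.1]
width: 0.0003
finger_force: 3.8
```

```bash
cat > tr.py <<'E'
from h import *
import sys
o=np.array([.634,.109]);yaw=.149
for i in range(2):
 for c in ["scene","top"]:
  p=arm.snapshot(c)
  if i==0: save(p,c+sys.argv[1])
  for l in ["tray_mid"]:
   for d in arm.pinpoint(l,p)[:1]:
    q=w(p,d["xyz"])[:3];e=q[:2]-o
    print(c,q.round(3),"x,y seeder",round(e@[np.cos(yaw),np.sin(yaw)],3),round(e@[-np.sin(yaw),np.cos(yaw)],3),round(d["score"],2))
s=arm.read_state();print(s["t"],s["tool_pos"],s["contact_force"])
E
python3 tr.py 5
```

```text
scene [0.613 0.301 0.117] x,y seeder 0.008 0.193 0.59
top [0.618 0.301 0.11 ] x,y seeder 0.013 0.192 0.59
scene [0.611 0.303 0.116] x,y seeder 0.006 0.195 0.86
top [0.616 0.301 0.112] x,y seeder 0.011 0.192 0.83
10.5 [0.47743469 0.08967793 0.11646979] [-5.60846815 -1.2515327   6.84019417]
```

View pics/scene5.png

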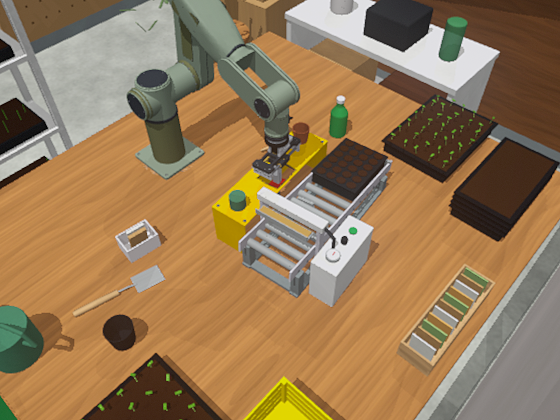

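The tray (350,167) now sits at the downhill end of the track, with seeder y≈0.193. I'll hold briefly, then let the lever up and lift straight out.

Emit:
{"fn": "step_arm", "kwargs": {
  "steps": [0,0,0,0,0,0,0,0,0,-0.005,0,0,0,0,0,0,-0.005,0,0,0,0,0,0,-0.005,0,0,0,0,0,0,-0.005,0,0,0,0,0,0,-0.005,0,0,0,0,0,0,-0.01,0,0,0,0,0,0,-0.02,0,0,0,0]
}}

```text
t: 11.3
tool_pos: [0.4757, 0.0899, 0.1688]
orientation: [0.997, 0.074, -0.003, -0.0]
contact_force: [0.4, -0.4, 0.4]
width: 0.001
finger_force: 0.0
```

Emit:
{"fn": "step_arm", "kwargs": {
  "steps": [0,0,-0.03,0,0,0,0,0,0,-0.03,0,0,0,0,0,0,-0.03,0,0,0,0,0,0,-0.03,0,0,0,0,0,0,-0.03,0,0,0,0,0,0,0,0,0,0,0,0,0,0,0,0,0,0,0,0,0,0,0,0,0]
}}

```text
t: 12.1
tool_pos: [0.4769, 0.0899, 0.3184]
orientation: [0.997, 0.074, -0.002, -0.0]
contact_force: [-0.3, -0.5, -0.6]
width: 0.0004
finger_force: 0.0
```

```bash
python3 tr.py 6
python3 - <<'E'
from h import *
p=arm.snapshot("wrist");save(p,"wrist6")
for l in ["lever_pad","seed_tin","clay_pot"]:
    print(l,[(np.round(w(p,d["xyz"])[:3],3).tolist(),round(d["score"],2)) for d in arm.pinpoint(l,p)[:1]])
E
```

```text
scene [0.615 0.303 0.117] x,y seeder 0.01 0.195 0.89
top [0.614 0.302 0.112] x,y seeder 0.009 0.194 0.75
scene [0.613 0.302 0.116] x,y seeder 0.008 0.194 0.63
top [0.614 0.302 0.111] x,y seeder 0.009 0.194 0.74
12.5 [0.47798824 0.08989761 0.32002134] [-0.58378158  0.60140915 -0.47104518]
lever_pad [([0.629, 0.113, -0.001], 0.71)]
seed_tin [([0.483, -0.088, 0.156], 0.6)]
clay_pot [([0.433, 0.264, 0.158], 0.97)]
```

View pics/wrist6.png

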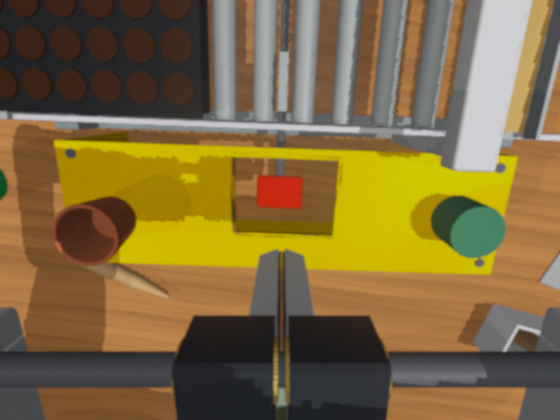

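The lever pad (280,191) is back up, the tray rests at the end stop, both pots are in place and the gripper is clear.

```bash
python3 -c "
from station import arm
print(arm.close_job())"
```

```text
the job is handed in; nothing more can be done
None
```

The job is handed in: I held the lever down until the tray reached the end stop (about y = 0.193 m, seeder frame), then let it back up and lifted the arm clear; pressing force was about 7 N, and the hand-in returned no pass or fail result.

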